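Find the box key that fits the jack-foot nut

ROBOT

A 6-joint arm with a two-finger parallel gripper is mounted at the origin on the work surface; the furniture and walls round the work are solid. World frame = base frame: x ahead of the robot, y to its left, z up, the work surface at z = 0. Lengths are in mm, angles in rad, forces in N, time in s.
With the tool pointing down it reaches from about 350 to 975 mm from the base axis. Payload 7.1 kg.
Tool frame: the origin (TCP) lies on the front face of the gripper's body, between the roots of the fingers; the fingertips stand 80 mm ahead of it and the grasp point (between the pads) lies 61 mm ahead of it; z points along the fingers, y is the line along which they close (so a half turn about z gives the same grasp; the last joint's range is limited). The gripper opens to 88 mm and grips with 3 to 60 N. Pads are 20 mm wide; open, the fingers measure 115 mm over their backs; the gripper's body (75 mm by 178 mm) begins 61 mm behind the grasp point.
Start: joints at [1.305, 0.423, 1.63, -0, 1.089, -0.019], TCP at [152.658, 606.054, 302.675] pointing down, gripper open.
Joint ranges: [-3, 3], [-0.9, 2.11], [0.09, 2.58], [-1.31, 4.45], [0.11, 2.69], [-2.54, 2.54]. Speed limits (rad/s): [2.39, 2.39, 3.01, 3.14, 3.14, 3.14].

INTERFACE

Orientations are given as a rotation vector (axis times angle).
In Python, from workcell import readout, vision, close_job gives the robot as it stands.
- The arm moves only by the tool servo_tool, never from a script. Its argument "plan" is a list that holds one entry, the list of rows, each a list of 7 numbers: the gripper command: -1 is fully open, 1 is shut, values between are in proportion, then the shift along the world's x, y, z in units of 40 mm (1.0 is 40 mm), then the turn, a rotation vector about the world's x, y, z in units of 5 degrees (1.0 is 5 degrees). A call has 1 to 5 rows; each row shifts and turns the commanded pose from where the row before left it; what a row does not reach is not made up. A row lasts 1/12 s, in which the tool goes at most 41.7 mm and 7.16 degrees, less where a joint would pass 70% of its speed; a pose out of reach is approached as far as the arm can. A call is refused whole if a number of a shift passes 1 or a number of a turn 1, either way. A call with a gripper value outside its range is refused whole. The fingers move at their own pace and stop on an object; the grip force is fixed at half the most. Time passes only in rows, so rows that do not move let the fingers close. It gives the time, the measured TCP pose, the force, the opening and the grip force at its end, in the units of the state.
- readout.get_obs(): the state, without advancing time (a new reading comes with each control period).
- vision.get_image(name): name is "side" or "top"; returns the picture (400x640x3 uint8, red, green, blue); there is no depth.
- vision.camera_params(name): a dict with "fx", "fy", "cx", "cy" (pixels), "rvec" (rotation vector, rad) and "tvec" (3), from world to camera coordinates, as OpenCV has them. Camera axes: x right, y down, z forward; pixel columns grow to the right and rows downward; lengths in mm; the calibration is good to about 2 mm. A picture is of the moment at which its call begins. camera_params takes no time and is no camera call.
- close_job(): hands the job in; it is judged then, once.
The state is a dict: "t": time; "qpos": joint angles; "qvel": joint speeds; "joint_torque": joint torques, N m; "ee_pos": TCP position; "orientation": TCP orientation; "ft_force": force on the tool from outside, world axes, zero at the start; "moment": the same for the moment, N m; "width": finger opening in mm; "grasp_force": force on a finger pad.
Only numpy, scipy, OpenCV 4.12 (cv2) and the standard library are available. Lean on these libraries where they do the work, as an engineer would, in place of code of your own. Each camera call takes 0.05 s, during which the arm holds its last target. There are 200 camera calls.

TASK

One of the three shoe-jack feet stands on the white paper sheet. Find the box key in the tray that fits the nut of that foot, by trying them if need be, and stand any key that does not fit upright in the tray again. Finish with the fitting key pushed fully home over the nut and still held in the gripper, the two others standing in the tray, and leave the other things on the bench alone.

Things in the scene. Friction and masses are not known exactly. Their poses are not given: they have to be found in the camera images.
- sheet: plain white paper sheet 150 x 190 mm lying flat on the bench, origin at its middle; the jack foot on it is the one to work on (which one that is changes; the others stand over 0.15 m from its middle). The right key, within 10 degrees of the nut's flats (any of 6 ways), goes down to the recess floor; a smaller one stops on the nut, a larger one on the rim, foot 50 to 56 mm above the bench
- jack_foot_1: one of three grey jack feet, fixed to the bench: oblong plate 84 (x) by 140 (y, long side) by 12 mm, on it a round boss 82 mm across, rim 50 mm above the bench, with a round recess 18 mm deep (floor 32 mm above the bench) round a hex nut. Recesses are 40, 50.6 or 61.6 mm across for the small, middle, large nut. Origin: centre of the underside, axes as its nut's
- nut_1 (a point): hex nut in the recess of jack foot 1; does not turn. Hexagon from recess floor to rim height, above it a 6 mm cone that leads a key on. Two flats run along y, the long side of the plate. 21, 30 or 39 mm across flats, one of each; which foot has which is not told. Point: nut axis at rim height, 50 mm above the bench, z up
- jack_foot_2: one of three grey jack feet, fixed to the bench: oblong plate 84 (x) by 140 (y, long side) by 12 mm, on it a round boss 82 mm across, rim 50 mm above the bench, with a round recess 18 mm deep (floor 32 mm above the bench) round a hex nut. Recesses are 40, 50.6 or 61.6 mm across for the small, middle, large nut. Origin: centre of the underside, axes as its nut's
- nut_2 (a point): hex nut in the recess of jack foot 2; does not turn. Hexagon from recess floor to rim height, above it a 6 mm cone that leads a key on. Two flats run along y, the long side of the plate. 21, 30 or 39 mm across flats, one of each; which foot has which is not told. Point: nut axis at rim height, 50 mm above the bench, z up
- jack_foot_3: one of three grey jack feet, fixed to the bench: oblong plate 84 (x) by 140 (y, long side) by 12 mm, on it a round boss 82 mm across, rim 50 mm above the bench, with a round recess 18 mm deep (floor 32 mm above the bench) round a hex nut. Recesses are 40, 50.6 or 61.6 mm across for the small, middle, large nut. Origin: centre of the underside, axes as its nut's
- nut_3 (a point): hex nut in the recess of jack foot 3; does not turn. Hexagon from recess floor to rim height, above it a 6 mm cone that leads a key on. Two flats run along y, the long side of the plate. 21, 30 or 39 mm across flats, one of each; which foot has which is not told. Point: nut axis at rim height, 50 mm above the bench, z up
- tray: low plywood tray on the bench, fixed, 100 mm (x) by 262 mm (y), walls 5 mm thick and 18 mm high, floor 5 mm thick; two cross walls make three compartments in a row along y, 84 mm from middle to middle, one key standing in each, in changing order; origin at the centre of its underside
- key_a_mid (a point): key a, point on its axis half-way up (50 mm above its foot), axes as body. Above the tube (46 mm) a 12 mm shank, then a flat wooden handle 14 mm thick (x), 50 mm wide (y), 68 to 100 mm above the foot: grasp there, across the 14 mm
- key_a: box key a (hex socket with handle), 100 mm tall, 0.22 kg, upright, open end down: steel hex tube, wall 4 mm, bore 40 mm deep. Bores 23.4, 32.4, 41.4 mm across flats, 2.4 mm wider than the nut each fits; which key has which is not told. Origin: centre of its foot, z up to the handle, x square to two flats and to the flat sides of the handle
- key_b_mid (a point): key b, point on its axis half-way up (50 mm above its foot), axes as body. Above the tube (46 mm) a 12 mm shank, then a flat wooden handle 14 mm thick (x), 50 mm wide (y), 68 to 100 mm above the foot: grasp there, across the 14 mm
- key_b: box key b (hex socket with handle), 100 mm tall, 0.22 kg, upright, open end down: steel hex tube, wall 4 mm, bore 40 mm deep. Bores 23.4, 32.4, 41.4 mm across flats, 2.4 mm wider than the nut each fits; which key has which is not told. Origin: centre of its foot, z up to the handle, x square to two flats and to the flat sides of the handle
- key_c_mid (a point): key c, point on its axis half-way up (50 mm above its foot), axes as body. Above the tube (46 mm) a 12 mm shank, then a flat wooden handle 14 mm thick (x), 50 mm wide (y), 68 to 100 mm above the foot: grasp there, across the 14 mm
- key_c: box key c (hex socket with handle), 100 mm tall, 0.22 kg, upright, open end down: steel hex tube, wall 4 mm, bore 40 mm deep. Bores 23.4, 32.4, 41.4 mm across flats, 2.4 mm wider than the nut each fits; which key has which is not told. Origin: centre of its foot, z up to the handle, x square to two flats and to the flat sides of the handle
- polish: loose bystander, flat round tin 78 mm across, 27 mm high, origin at the centre of its underside
- spool: loose bystander, thread spool 53 mm across, 62 mm high, origin at the centre of its underside
- brush: loose bystander, shoe brush 90 x 52 x 44 mm, origin at the centre of its underside
Not all that is in view belongs to the job. Leave any green or purple look-alike of the key_c alone.

How it is judged:
By the outcome, as a careful person would: the job done as asked, in the order asked, and still so for the second after the job is handed in, while the arm keeps its last pose, push and grip.
It also fails if it takes over 72 s, if anything falls off the work surface, if the arm or the gripper's body presses on something with over 40 N, if the wrist force passes 120 N, or if a joint passes its speed limit or range.

## Working session

There is one attempt and no reset: what is moved stays moved. The work goes in short steps, Python scripts to look and compute and a tool call to move; the robot and the scene stay as the last step left them, time stands still between calls to the robot, and variables do not carry over. Pictures are saved under pics/ and viewed, at most 10 in all, crops included, and the job is handed in when it is done.

Besides the shell and the picture viewer there is one more tool, called as name(argument=value, ...) on one line, values as JSON. servo_tool: Moves the arm, as the interface text tells. Its arguments: {"type":"object","properties":{"plan":{"type":"array"}},"required":["plan"]}

```bash
mkdir -p pics; ls
python3 - <<'E'
from workcell import readout, vision
import cv2
for n in ("side","top"):
    im=vision.get_image(n); cv2.imwrite(f"pics/{n}0.png",im[:,:,::-1]); print(n,vision.camera_params(n))
print(readout.get_obs())
E
```

```text
pics
side {'fx': 507.8794812092723, 'fy': 507.8794812092723, 'cx': 326.55893275855044, 'cy': 196.8163539473655, 'rvec': array([ 2.27421142, -0.04042314,  0.04528136]), 'tvec': array([-478.21655466,  124.73890283, 1524.30649672])}
top {'fx': 387.82604368409653, 'fy': 387.82604368409653, 'cx': 317.84147867552394, 'cy': 205.7590183415612, 'rvec': array([ 2.17420828, -2.17172509,  0.109843  ]), 'tvec': array([  85.25150545,  459.93993627, 1361.17084808])}
{'t': 0.1, 'qpos': array([ 1.30499807e+00,  4.23746440e-01,  1.63060116e+00, -1.35079377e-05,
        1.08859905e+00, -1.89921568e-02]), 'qvel': array([-0.00114688, -0.00163191, -0.00046291, -0.00211444, -0.00073444,
       -0.00186338]), 'joint_torque': array([-3.16899868e-04, -5.45613956e+01, -2.74321783e+01,  6.45697676e-02,
        1.88107841e-02, -5.08679307e-05]), 'ee_pos': array([152.56335827, 605.69253894, 301.99546442]), 'orientation': array([-3.86666853e-01, -3.11752399e+00,  2.10787220e-03]), 'ft_force': array([-0.25186804,  0.49677147, -0.09294996]), 'moment': array([-0.01630793,  0.05735837,  0.00340273]), 'grasp_force': 0.0, 'width': 87.41667185525579}
```

View pics/side0.png

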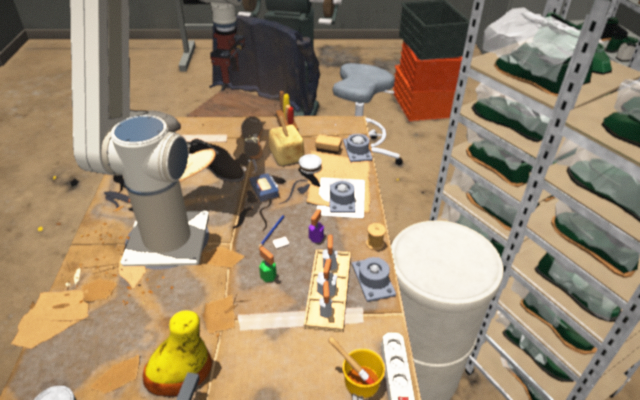

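View pics/top0.png

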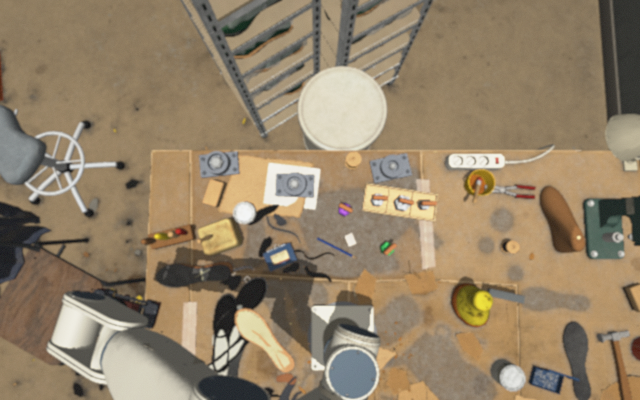

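The side view shows the sheet with its foot at about (342,196) and the tray with three keys at about (328,285). The green (268,265) and purple (316,230) look-alikes stand nearby. In the top view the sheet is at (292,186) and the tray at (400,201), with keys near (378,201), (402,203) and (430,204). I'll crop closer.

Run:
```python
import cv2,numpy as np
t=cv2.imread("pics/top0.png");s=cv2.imread("pics/side0.png")
a=cv2.resize(t[155:225,260:440],None,fx=4.4,fy=4.4,interpolation=cv2.INTER_CUBIC)
b=cv2.resize(s[170:330,290:400],None,fx=3.6,fy=3.6,interpolation=cv2.INTER_CUBIC)
cv2.imwrite("pics/ct.png",a);cv2.imwrite("pics/cs.png",b)
```

```text
(no output)
```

View pics/ct.png

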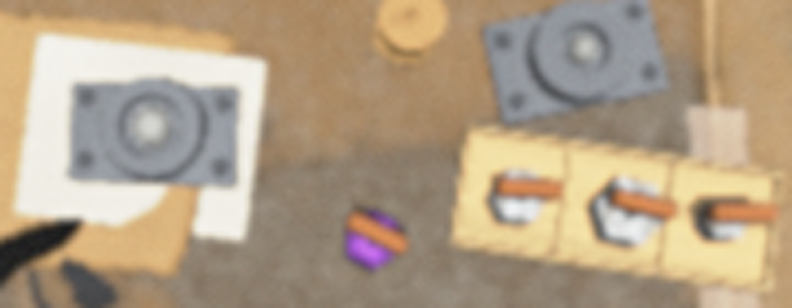

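View pics/cs.png

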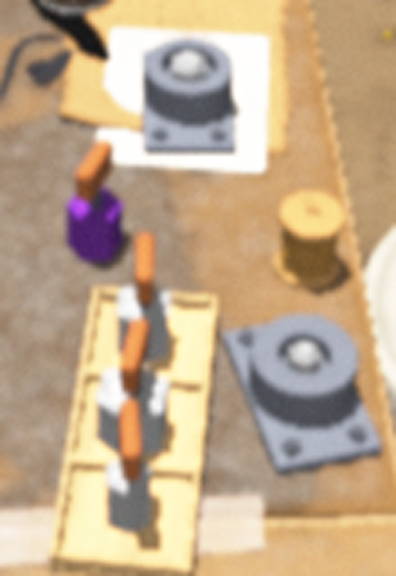

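The top crop shows the foot on the sheet (nut at about (150,125) in the crop) and three keys. The middle compartment's key looks largest. Next I'll measure the feet, handles and tray.

```bash
cat > h.py <<'E'
import cv2,numpy as np
from workcell import vision
C={n:vision.camera_params(n) for n in("top","side")}
def K(c):return np.array([[c['fx'],0,c['cx']],[0,c['fy'],c['cy']],[0,0,1.]])
def RT(n):return cv2.Rodrigues(C[n]['rvec'])[0],C[n]['tvec'].reshape(3)
def onz(n,uv,z):
    R,t=RT(n);o=-R.T@t;uv=np.atleast_2d(uv).astype(float)
    d=(R.T@np.linalg.inv(K(C[n]))@np.c_[uv,np.ones(len(uv))].T).T
    return o+d*((z-o[2])/d[:,2])[:,None]
def proj(n,P):
    R,t=RT(n);p=(K(C[n])@(R@np.atleast_2d(P).T+t[:,None])).T
    return p[:,:2]/p[:,2:]
def tri(a,b): # two views
    A=[];
    for n,uv in(("top",a),("side",b)):
        R,t=RT(n);P=K(C[n])@np.c_[R,t];A+=[uv[0]*P[2]-P[0],uv[1]*P[2]-P[1]]
    A=np.array(A);X=np.linalg.lstsq(A[:,:3],-A[:,3],rcond=None)[0];return X
def rect(im,n,x0,y0,half,z,s): # rectified patch: up=+x, left=+y, s px/mm
    N=int(2*half*s);W=np.array([[x0+half,y0+half,z],[x0+half,y0-half,z],[x0-half,y0-half,z],[x0-half,y0+half,z]])
    H=cv2.getPerspectiveTransform(proj(n,W).astype(np.float32),np.float32([[0,0],[N,0],[N,N],[0,N]]))
    return cv2.warpPerspective(im,H,(N,N),flags=cv2.INTER_CUBIC)
E
python3 - <<'E'
from h import *
im={n:cv2.imread(f"pics/{n}0.png") for n in C}
for n in C:
    hsv=cv2.cvtColor(im[n],cv2.COLOR_BGR2HSV)
    for nm,lo,hi,amin in(("orange",(3,140,110),(13,255,255),12),("grey",(100,25,60),(125,120,200),250),("white",(0,0,215),(180,30,255),500)):
        m=cv2.inRange(hsv,lo,hi)
        k,l,st,ce=cv2.connectedComponentsWithStats(m)
        for i in range(1,k):
            if st[i,4]<amin or ce[i][1]<130 or not 170<ce[i][0]<460: continue
            c=max(cv2.findContours((l==i).astype(np.uint8),0,1)[0],key=cv2.contourArea)
            r=cv2.minAreaRect(c); w=onz(n,ce[i],{"orange":100,"grey":25,"white":0}[nm])[0]
            print(n,nm,st[i,4],ce[i].round(1),np.round(r[1],1),round(r[2],1),w.round(0))
E
```

```text
top orange 29 [379.7 197.5] [13.   2.1] 4.8 [ 481. -123.  100.]
top orange 32 [406.1 201.2] [12.6  2.4] 11.3 [ 468. -212.  100.]
top orange 36 [428.6 202.9] [ 2. 13.] 90.0 [ 462. -288.  100.]
top orange 34 [345.5 207.4] [12.5  2.7] 26.6 [447.  -7. 100.]
top orange 18 [176.8 229.8] [4.  5.8] 36.9 [371. 557. 100.]
top orange 39 [389.4 248.3] [ 2.8 12.7] 45.0 [ 310. -153.  100.]
top orange 62 [284.2 377.7] [ 5. 13.] 90.0 [-105.  194.  100.]
top grey 348 [279.4 256. ] [19.5 30.8] 68.7 [282. 221.  25.]
top grey 1706 [352.3 373.5] [47. 45.] 90.0 [-116.  -32.   25.]
top white 1060 [288.3 184.5] [52.1 40.8] 6.8 [540. 194.   0.]
side orange 45 [315.2 217.8] [ 5.1 13.9] 29.1 [443. -28. 100.]
side orange 54 [330. 244.] [18.  4.] 90.0 [ 480. -134.  100.]
side orange 99 [266.2 255.3] [18.4  7.8] 45.0 [ 309. -171.  100.]
side orange 48 [327.4 269.2] [ 3.8 17.7] 18.4 [ 469. -224.  100.]
side orange 67 [325.9 292.3] [21.  5.] 90.0 [ 462. -299.  100.]
side orange 64 [369.  378.3] [16.6  9.2] 77.0 [ 544. -533.  100.]
side orange 23 [355.  373.9] [9.2 2.8] 18.4 [ 515. -522.  100.]
side orange 19 [354.7 378.9] [13.9  1.9] 31.0 [ 513. -533.  100.]
side grey 303 [265.4 187.4] [27.5 20.2] 60.3 [285. 205.  25.]
side grey 268 [342.4 199.8] [26. 22.] 90.0 [536. 137.  25.]
side grey 485 [374.  283.5] [39.5 30.7] 75.4 [ 597. -212.   25.]
side white 848 [343.  196.8] [46.5 38. ] 3.0 [542. 181.   0.]
side white 7012 [446.4 262.1] [ 82. 109.] 90.0 [ 822. -118.    0.]
side white 1244 [397.  366.8] [69.4 21.9] 80.5 [ 627. -448.    0.]
```

Run:
```python
from h import *
im={n:cv2.imread(f"pics/{n}0.png") for n in C}
cs=[onz("top",u,50)[0] for u in((295,184),(391,167),(220,163))]
print(np.round(cs))
M=[]
for n in C: M.append(np.hstack([rect(im[n],n,c[0],c[1],50,50,2.6) for c in cs]))
cv2.imwrite("pics/feet.png",np.vstack(M))
ks=[(481,-123),(468,-212),(462,-288)]
M=[]
for n in C: M.append(np.hstack([rect(im[n],n,c[0],c[1],50,46,2.6) for c in ks]))
cv2.imwrite("pics/keys.png",np.vstack(M))
```

```text
[[ 534.  166.   50.]
 [ 595. -172.   50.]
 [ 608.  431.   50.]]
```

View pics/feet.png

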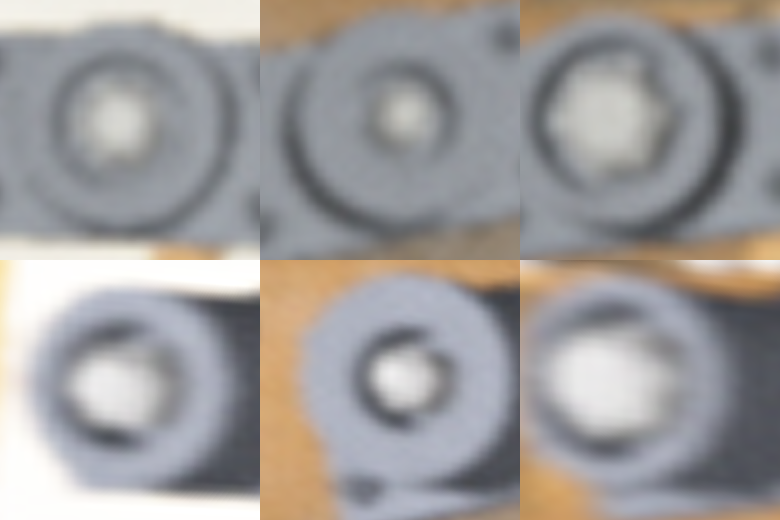

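View pics/keys.png

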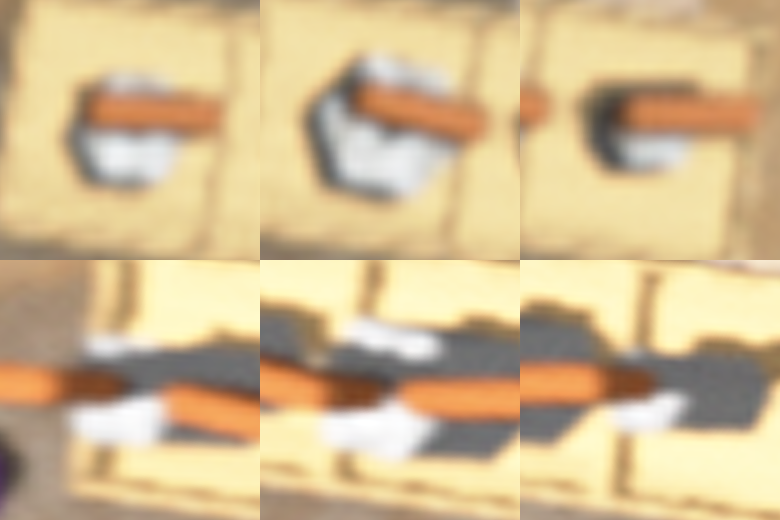

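The foot on the sheet has the middle-size recess and nut: its recess falls between the small one beside it and the large third one. Among the keys, the left compartment (y≈-123) holds the middle key, the middle compartment the large one, and the right the small one. Now precise measurement of that key and the nut.

Run:
```python
from h import *
im={n:cv2.imread(f"pics/{n}0.png") for n in C}
for n in C:
    R,t=RT(n);print(n,"cam",(-R.T@t).round())
def big(img,m,half,uv,thr=None):
    u,v=uv;x0,y0=int(u-half),int(v-half);S=8
    p=cv2.resize(img[y0:y0+2*half,x0:x0+2*half],None,fx=S,fy=S,interpolation=cv2.INTER_CUBIC)
    mk=m(p);k,l,st,ce=cv2.connectedComponentsWithStats(mk)
    # component nearest the middle
    i=min(range(1,k),key=lambda i:np.hypot(*(ce[i]-half*S))-0.02*st[i,4])
    c=max(cv2.findContours((l==i).astype(np.uint8),0,1)[0],key=cv2.contourArea).reshape(-1,2)
    f=lambda q:(np.asarray(q,float)+.5)/S-.5+[x0,y0]
    return f(ce[i]),f(c)
def orange(p):
    q=p.astype(int);return (((q[:,:,2]-q[:,:,0])>95)&((q[:,:,2]-q[:,:,1])>62)).astype(np.uint8)
def bright(p):
    g=cv2.cvtColor(p,cv2.COLOR_BGR2GRAY);h=g.shape[0]//2;v=g[h-20:h+20,h-20:h+20].max();return (g>0.5*(int(v)+150)).astype(np.uint8)
hd={}
for nm,a,b in(("L",(380,197.5),(330,244)),("M",(406,201),(327.4,269.2)),("R",(428.6,203),(326,292))):
    for n,uv in(("top",a),("side",b)):
        ce,c=big(im[n],orange,14,uv);hd[nm,n]=ce
        w=onz(n,c,105)[:,:2];r=cv2.minAreaRect(w.astype(np.float32));print(nm,n,ce.round(2),"z105 rect",np.round(r[0],1),np.round(r[1],1),round(r[2],1))
    print(nm,"tri",tri(hd[nm,"top"],hd[nm,"side"]).round(1))
nu={}
for n,uv in(("top",(294,183.5)),("side",(342,189))):
    ce,c=big(im[n],bright,6,uv);nu[n]=ce;w=onz(n,c,54)[:,:2];r=cv2.minAreaRect(w.astype(np.float32))
    print("nut",n,ce.round(2),"z54",onz(n,ce,54)[0].round(1),np.round(r[1],1))
print("nut tri",tri(nu["top"],nu["side"]).round(1))
# plate angle, top view, grey vs white
def plate(p):
    q=p.astype(int);g=q.sum(2)/3;return ((q[:,:,0]-q[:,:,2]>2)&(g<190)).astype(np.uint8)
ce,c=big(im["top"],plate,30,(295,184.5));w=onz("top",c,12)[:,:2];r=cv2.minAreaRect(w.astype(np.float32));print("plate",np.round(r[0],1),np.round(r[1],1),r[2])
```

```text
top cam [ 325.   90. 1399.]
side cam [  409. -1101.  1090.]
L top [380.19 197.3 ] z105 rect [ 480.4 -123.3] [45.   8.6] 87.9
L side [329.76 241.25] z105 rect [ 479.9 -128.5] [54.3 14. ] 88.0
L tri [ 480.4 -124.2  101.1]
M top [406.43 201.05] z105 rect [ 468.2 -211. ] [44.4  9.2] 77.1
M side [326.85 265.75] z105 rect [ 467.7 -216.4] [52.2 14.1] 77.2
M tri [ 468.3 -212.6  100.5]
R top [429.29 202.82] z105 rect [ 462. -288.] [ 9.7 44.6] 0.1
R side [325.71 289.33] z105 rect [ 461.5 -293. ] [53.  13.6] 90.0
R tri [ 462.2 -289.8   99.8]
nut top [293.65 183.06] z54 [536.5 170.7  54. ] [19.2 20.1]
nut side [341.44 186.87] z54 [533.3 167.2  54. ] [29.7 22.8]
nut tri [534.9 170.8  51.3]
plate [539.1 170. ] [133.3  83.4] 87.83705139160156
```

servo_tool(plan=[[[-1,0.5,-0.85,0,0,0,-0.78],[-1,0.5,-0.85,0,0,0,-0.78],[-1,0.5,-0.85,0,0,0,-0.78],[-1,0.5,-0.85,0,0,0,-0.78],[-1,0.5,-0.85,0,0,0,-0.78]]])

```text
t: 0.52
ee_pos: [253.0, 434.3, 302.3]
orientation: [-0.913, -3.006, 0.001]
ft_force: [0.5, 0.2, -0.3]
width: 87.6
grasp_force: 0.0
```

servo_tool(plan=[[[-1,0.45,-0.9,0,0,0,-0.78],[-1,0.45,-0.9,0,0,0,-0.78],[-1,0.45,-0.9,0,0,0,-0.78],[-1,0.45,-0.9,0,0,0,-0.78],[-1,0.45,-0.9,0,0,0,-0.78]]])

```text
t: 0.93
ee_pos: [342.9, 254.2, 302.6]
orientation: [-1.409, -2.808, 0.0]
ft_force: [1.5, 0.5, -0.5]
width: 87.6
grasp_force: 0.0
```

servo_tool(plan=[[[-1,0.4,-0.9,0,0,0,-0.78],[-1,0.4,-0.9,0,0,0,-0.78],[-1,0.4,-0.9,0,0,0,-0.78],[-1,0.4,-0.9,0,0,0,-0.78],[-1,0.4,-0.9,0,0,0,-0.78]]])

```text
t: 1.35
ee_pos: [422.8, 74.1, 302.7]
orientation: [-1.865, -2.528, -0.0]
ft_force: [0.9, 0.3, -0.4]
width: 87.9
grasp_force: 0.0
```

servo_tool(plan=[[[-1,0.25,-0.9,0,0,0,-0.78],[-1,0.25,-0.9,0,0,0,-0.78],[-1,0.25,-0.9,0,0,0,-0.78],[-1,0.25,-0.9,0,0,0,-0.78],[-1,0.25,-0.9,0,0,0,-0.78]]])

```text
t: 1.77
ee_pos: [472.6, -105.9, 302.5]
orientation: [-2.266, -2.175, 0.0]
ft_force: [0.8, 0.3, 0.2]
width: 87.5
grasp_force: 0.0
```

servo_tool(plan=[[[-1,0.1,-0.23,-0.5,0,0,0],[-1,0.095,-0.235,-0.5,0,0,0],[-1,0,0,-0.8,0,0,0],[-1,0,0,-0.6,0,0,0],[-1,0,0,-0.2,0,0,0]]])

```text
t: 2.18
ee_pos: [478.5, -122.3, 195.4]
orientation: [-2.26, -2.175, 0.005]
ft_force: [-1.8, -0.3, -0.1]
width: 87.8
grasp_force: 0.0
```

Run:
```python
from h import *
for n in C: cv2.imwrite(f"pics/{n}1.png",vision.get_image(n))if 0 else cv2.imwrite(f"pics/{n}1.png",vision.get_image(n)[:,:,::-1])
t=cv2.imread("pics/top1.png");s=cv2.imread("pics/side1.png")
a=cv2.resize(t[150:240,330:460],(520,360),interpolation=cv2.INTER_CUBIC)
b=cv2.resize(s[200:290,290:360],(280,360),interpolation=cv2.INTER_CUBIC)
cv2.imwrite("pics/app.png",np.hstack([a,b]))
```

```text
(no output)
```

View pics/app.png

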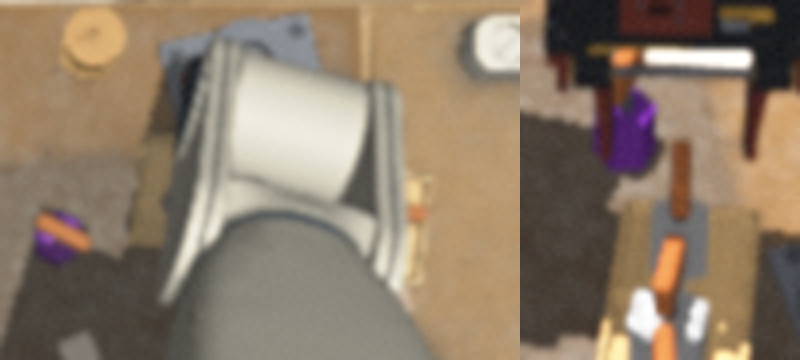

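The top view is blocked by the arm. The side view (right panel) shows the fingertips at about (607,155) and (748,155), straddling the handle at (680,175) centrally. I'll descend.

servo_tool(plan=[[[-1,0.04,-0.05,-0.3,0,0,0],[-1,0,0,-0.4,0,0,0],[-1,0,0,-0.3,0,0,0],[-1,0,0,-0.13,0,0,0],[-1,0,0,0,0,0,0]]])

```text
t: 2.7
ee_pos: [482.2, -124.5, 153.2]
orientation: [-2.262, -2.18, 0.0]
ft_force: [-0.2, 0.7, 0.9]
width: 87.8
grasp_force: 0.0
```

servo_tool(plan=[[[1,0,0,0,0,0,0],[1,0,0,0,0,0,0],[1,0,0,0,0,0,0],[1,0,0,0,0,0,0],[1,0,0,0,0,0,0]]])

```text
t: 3.12
ee_pos: [482.3, -124.6, 154.0]
orientation: [2.262, 2.179, 0.001]
ft_force: [-0.3, 0.7, 0.5]
width: 58.1
grasp_force: 0.0
```

servo_tool(plan=[[[1,0,0,0,0,0,0],[1,0,0,0,0,0,0],[1,0,0,0,0,0,0],[1,0,0,0,0,0,0],[1,0,0,0,0,0,0]]])

```text
t: 3.53
ee_pos: [482.0, -124.5, 153.4]
orientation: [-2.262, -2.179, 0.0]
ft_force: [-0.0, -0.1, 0.1]
width: 24.5
grasp_force: 0.0
```

servo_tool(plan=[[[1,0,0,0,0,0,0],[1,0,0,0,0,0,0],[1,0,0,0,0,0,0],[1,0,0,0,0,0,0],[1,0,0,0,0,0,0]]])

```text
t: 3.95
ee_pos: [481.9, -124.5, 153.3]
orientation: [-2.262, -2.179, 0.0]
ft_force: [0.2, 0.6, -1.8]
width: 13.9
grasp_force: 30.0
```

servo_tool(plan=[[[1,0,0,0.2,0,0,0],[1,0,0,0.5,0,0,0],[1,0,0,0.7,0,0,0],[1,0,0,0.7,0,0,0],[1,0,0,0.4,0,0,0]]])

```text
t: 4.37
ee_pos: [482.7, -124.7, 256.5]
orientation: [2.261, 2.178, 0.002]
ft_force: [0.3, -0.3, -2.0]
width: 14.1
grasp_force: 30.0
```

servo_tool(plan=[[[1,0.16,0.5,0.3,0,0,0],[1,0.16,0.8,0,0,0,0],[1,0.16,0.9,0,0,0,0],[1,0.16,0.9,0,0,0,0],[1,0.16,0.9,0,0,0,0]]])

```text
t: 4.78
ee_pos: [514.0, 36.9, 266.3]
orientation: [2.263, 2.178, 0.001]
ft_force: [0.2, 0.5, -1.9]
width: 13.8
grasp_force: 30.0
```

servo_tool(plan=[[[1,0.16,0.9,0,0,0,0],[1,0.16,0.9,0,0,0,0],[1,0.16,0.8,0,0,0,0],[1,0.05,0.5,-0.3,0,0,0],[1,0,0.25,-0.3,0,0,0]]])

```text
t: 5.2
ee_pos: [536.0, 172.2, 242.2]
orientation: [2.259, 2.181, 0.004]
ft_force: [0.9, -0.8, -1.9]
width: 13.8
grasp_force: 30.0
```

servo_tool(plan=[[[1,0,0,-0.3,0,0,0],[1,0,0,-0.2,0,0,0],[1,0,0,0,0,0,0]]])

```text
t: 5.45
ee_pos: [533.6, 167.9, 219.1]
orientation: [-2.262, -2.177, 0.007]
ft_force: [-0.0, 0.0, -2.3]
width: 13.9
grasp_force: 30.0
```

Run:
```python
from h import *
from workcell import readout
print(readout.get_obs()['ee_pos'])
for n in C: cv2.imwrite(f"pics/{n}2.png",vision.get_image(n)[:,:,::-1])
t=cv2.imread("pics/top2.png");s=cv2.imread("pics/side2.png")
a=cv2.resize(t[140:240,240:340],(300,300),interpolation=cv2.INTER_CUBIC)
a=np.vstack([a,np.zeros((200,300,3),np.uint8)])
b=cv2.resize(s[150:230,302:382],(500,500),interpolation=cv2.INTER_CUBIC)
cv2.imwrite("pics/nut.png",np.hstack([a,b]))
```

```text
[533.64330528 167.85452136 219.09683018]
```

View pics/nut.png

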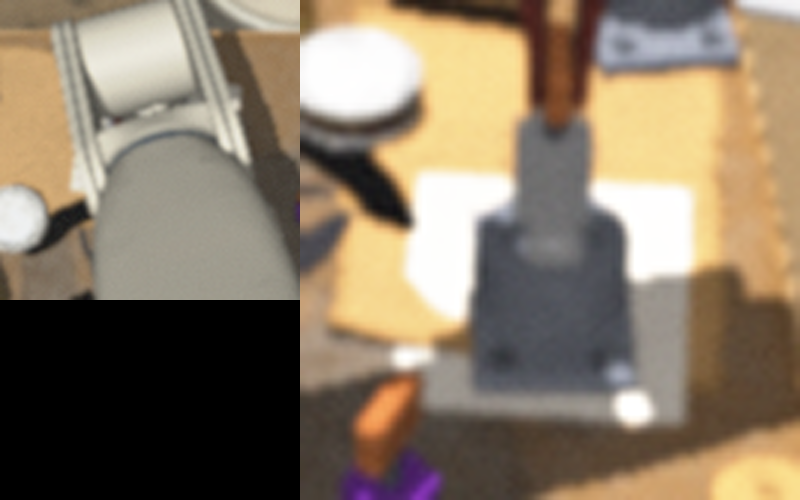

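The side view (right panel) shows the key tube spanning columns 517 to 590 and the boss 478 to 627, so they are nearly concentric in x. The top view is blocked. I'll compute the offsets numerically.

Run:
```python
from h import *
s0=cv2.imread("pics/side0.png");s2=cv2.imread("pics/side2.png")
S=8
def up(im,x,y,w,h): return cv2.resize(im[y:y+h,x:x+w],None,fx=S,fy=S,interpolation=cv2.INTER_CUBIC)
g=lambda u,x,y:(u+.5)/S-.5
# tube left/right edges per row at picture 2 (x gradient extrema)
G=cv2.GaussianBlur(up(s2,325,160,36,45),(0,0),4); G=cv2.cvtColor(G,cv2.COLOR_BGR2GRAY).astype(float)
for row in (172,174,176,178,180,182):
    d=np.diff(G[int((row-160+.5)*S)]); a=np.argmin(d[:18*S]);b=18*S+np.argmax(d[18*S:27*S]); print(row,"edges",325+g(a+.5,0,0),325+g(b+.5,0,0),"mid",325+g((a+b+1)/2,0,0))
# boss left/right edges in both pictures against the white sheet
for nm,im in(("s0",s0),("s2",s2)):
    G=cv2.cvtColor(cv2.GaussianBlur(up(im,318,180,50,25),(0,0),4),cv2.COLOR_BGR2GRAY).astype(float)
    for row in (189,191,193,195):
        d=np.diff(G[int((row-180+.5)*S)]);a=np.argmin(d[:18*S]);b=30*S+np.argmax(d[30*S:42*S]);print(nm,row,318+g(a+.5,0,0),318+g(b+.5,0,0),"mid",318+g((a+b+1)/2,0,0))
# boss rim top: row extent along the middle column in s0
col=cv2.cvtColor(cv2.GaussianBlur(up(s0,330,168,26,45),(0,0),3),cv2.COLOR_BGR2GRAY)[:,int((342.3-330+.5)*S)]
print([int(v) for v in col[::4]])
col=cv2.cvtColor(cv2.GaussianBlur(up(s2,330,160,26,45),(0,0),3),cv2.COLOR_BGR2GRAY)[:,int((342.3-330+.5)*S)]
print([int(v) for v in col[::4]])
for P in((533.6,168,110),(533.6,168,90),(533.6,168,70.7),(535,169.5,50),(535,169.5,30),(535,210.5,50),(535,128.5,50),(533.6,147.8,70.7)): print(P,proj("side",P).round(2))
```

```text
172 edges 335.75 348.125 mid 341.9375
174 edges 335.625 348.0 mid 341.8125
176 edges 335.875 348.0 mid 341.9375
178 edges 335.75 347.625 mid 341.6875
180 edges 335.625 347.375 mid 341.5
182 edges 335.5 348.625 mid 342.0625
s0 189 329.0 353.75 mid 341.375
s0 191 329.25 353.5 mid 341.375
s0 193 329.5 353.625 mid 341.5625
s0 195 329.375 353.625 mid 341.5
s2 189 329.625 353.625 mid 341.625
s2 191 329.375 353.375 mid 341.375
s2 193 329.375 353.375 mid 341.375
s2 195 329.125 353.875 mid 341.5
[219, 219, 218, 218, 217, 217, 217, 217, 217, 217, 217, 217, 216, 215, 215, 214, 214, 214, 215, 218, 224, 230, 234, 234, 230, 219, 203, 186, 171, 161, 155, 160, 177, 198, 216, 229, 234, 234, 233, 231, 227, 222, 215, 205, 193, 177, 161, 149, 146, 150, 159, 169, 175, 175, 169, 157, 140, 123, 108, 97, 88, 84, 83, 83, 83, 83, 82, 81, 82, 82, 82, 85, 95, 112, 134, 156, 171, 181, 185, 187, 187, 186, 184, 180, 174, 163, 150, 149, 164, 180]
[82, 82, 83, 84, 87, 89, 88, 87, 85, 83, 82, 81, 82, 84, 86, 86, 85, 83, 80, 76, 71, 67, 65, 69, 78, 88, 97, 104, 108, 110, 111, 113, 114, 113, 112, 111, 111, 112, 112, 112, 112, 113, 112, 113, 113, 113, 113, 113, 112, 112, 112, 112, 113, 114, 115, 118, 123, 128, 131, 131, 127, 121, 117, 111, 106, 99, 92, 86, 84, 85, 86, 87, 87, 87, 87, 87, 85, 84, 84, 83, 83, 82, 82, 83, 83, 84, 83, 82, 80, 78]
(533.6, 168, 110) [[342.19 172.99]]
(533.6, 168, 90) [[341.94 177.97]]
(533.6, 168, 70.7) [[341.71 182.69]]
(535, 169.5, 50) [[341.86 187.38]]
(535, 169.5, 30) [[341.62 192.12]]
(535, 210.5, 50) [[341.02 179.52]]
(535, 128.5, 50) [[342.73 195.54]]
(533.6, 147.8, 70.7) [[342.13 186.66]]
```

servo_tool(plan=[[[1,0.035,0.04,0,0,0,0],[1,0,0,-0.15,0,0,0],[1,0,0,-0.15,0,0,0],[1,0,0,-0.1,0,0,0],[1,0,0,0,0,0,0]]])

```text
t: 5.97
ee_pos: [536.1, 170.7, 204.4]
orientation: [-2.262, -2.179, 0.003]
ft_force: [-0.5, -0.3, -2.0]
width: 13.7
grasp_force: 30.0
```

servo_tool(plan=[[[1,0,0,-0.05,0,0,0],[1,0,0,-0.05,0,0,0],[1,0,0,0,0,0,0]]])

```text
t: 6.22
ee_pos: [536.5, 171.1, 201.2]
orientation: [-2.262, -2.18, 0.001]
ft_force: [-0.0, -0.0, -1.8]
width: 13.5
grasp_force: 30.0
```

servo_tool(plan=[[[1,-0.03,-0.03,0,0,0,0],[1,0,0,-0.05,0,0,0],[1,0,0,-0.05,0,0,0],[1,0,0,0,0,0,0]]])

```text
t: 6.55
ee_pos: [535.3, 169.8, 197.2]
orientation: [-2.262, -2.18, 0.001]
ft_force: [-0.1, -0.4, -1.9]
width: 13.9
grasp_force: 30.0
```

servo_tool(plan=[[[1,0,0,-0.05,0,0,0],[1,0,0,-0.05,0,0,0],[1,0,0,0,0,0,0]]])

```text
t: 6.8
ee_pos: [535.3, 169.8, 193.0]
orientation: [-2.262, -2.179, 0.001]
ft_force: [0.0, -0.0, -1.5]
width: 14.0
grasp_force: 30.0
```

servo_tool(plan=[[[1,0,0,-0.08,0,0,0],[1,0,0,-0.08,0,0,0],[1,0,0,-0.07,0,0,0],[1,0,0,0,0,0,0]]])

```text
t: 7.13
ee_pos: [535.2, 169.8, 183.6]
orientation: [-2.262, -2.179, 0.001]
ft_force: [-0.6, 0.3, -1.3]
width: 14.1
grasp_force: 30.0
```

servo_tool(plan=[[[1,0,0,-0.05,0,0,0],[1,0,0,-0.04,0,0,0],[1,0,0,0,0,0,0],[1,0,0,0,0,0,0]]])

```text
t: 7.47
ee_pos: [535.4, 169.8, 180.6]
orientation: [-2.263, -2.18, 0.0]
ft_force: [-0.2, 0.7, -2.3]
width: 13.9
grasp_force: 30.0
```

servo_tool(plan=[[[1,0,0,-0.02,0,0,0],[1,0,0,-0.02,0,0,0],[1,0,0,0,0,0,0],[1,0,0,0,0,0,0]]])

```text
t: 7.8
ee_pos: [535.6, 169.9, 180.2]
orientation: [2.262, 2.179, 0.001]
ft_force: [-3.1, -0.9, 9.1]
width: 13.4
grasp_force: 30.0
```

servo_tool(plan=[[[1,0,0,-0.02,0,0,0],[1,0,0,0,0,0,0],[1,0,0,0,0,0,0],[1,0,0,0,0,0,0],[1,0,0,0,0,0,0]]])

```text
t: 8.22
ee_pos: [535.6, 170.0, 180.2]
orientation: [2.262, 2.179, 0.001]
ft_force: [-4.6, -0.5, 17.4]
width: 14.0
grasp_force: 30.0
```

Run:
```python
from h import *
s=vision.get_image("side")[:,:,::-1]
cv2.imwrite("pics/end.png",cv2.resize(s[130:330,240:420],(540,600),interpolation=cv2.INTER_CUBIC))
```

```text
(no output)
```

View pics/end.png

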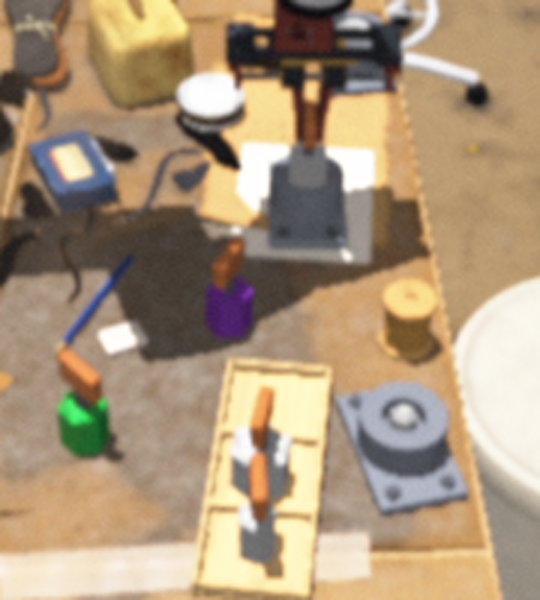

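The picture shows the key seated in the boss at about (307,165) and held by the gripper. The two other keys stand in the tray at (260,450) and (258,520). The key stopped at foot height about 32 mm with a firm 17 N.

```bash
python3 -c "
from workcell import close_job
print(close_job())"
```

```text
the job is handed in; nothing more can be done
None
```

The middle-size key from the tray's left compartment fits the nut of the foot on the sheet; it is pushed home to the recess floor (foot about 32 mm above the bench, 17 N push) and still gripped, the other two keys stand untouched in the tray, and the job is handed in.

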